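# Swing the lathe's tool rest in and clamp it

## Task

The tool rest of the bench lathe has been swung out towards you: push its arm round with a fingertip until it lies parallel to the lathe bed alongside the cup blank, without touching the blank. Then push the clamp lever on its socket down as far as it goes, so that the rest is locked there. Only push, with light force: do not grip or lift the rest or the lever, and leave the blank and the things lying about as they are.

Things in the scene. Friction and masses are not known exactly. Their poses are not given: they have to be found in the camera images.
- lathe: Grey bench lathe, fixed, placed and turned anew each time. Origin on the bench under the spindle axis; z up, y along bed and spindle to the headstock, -x the operator's (robot's) side. Spindle axis 222 mm up; bed 120 mm wide, top at 95. Headstock y 170 to 407 mm, x -78 to 75, 335 high; chuck (radius 45) y 71 to 145; tailstock y -213 (centre's point, spindle height) to -450, up to 295 high.
- cup_blank: Wooden blank held in the chuck, a round 90 mm in diameter, lying along the spindle axis from y = 73 mm (chuck) to y = -85 mm (free end) in the lathe's frame. Its origin and axes are those of the lathe. It is fixed and must not be touched, by the robot or by the rest.
- banjo: Grey base of the tool rest, clamped across the bed, fixed; 50 mm wide, 123 mm up. Origin on the bench under the spindle axis, axes as the lathe's. The rest's post stands at x = -66 mm, y = 0 here, in a socket 46 mm thick and 165 mm high. In the lathe's frame the banjo is at y = -100 to -60 mm.
- tool_rest (a joint): Angle of the rest about its upright post, rad: 0 = arm parallel to the bed, pointing to the headstock, 12 mm clear of the blank; positive = swung out to the operator (counter-clockwise from above; 1.57 = square out). Starts at 0.8 to 1.5. At -0.09 its end strikes the blank. Stays where it is left; about 2 N at 100 mm from the post turns it.
- rest_pivot (a point): Point on the axis of the rest's post, level with the arm's top edge, 219 mm above the bench. It turns with the rest: y points along the arm to its free end, z up. The post is 25 mm thick and could be drawn up out of its socket; it must stay down.
- rest_end (a point): Middle of the arm's top edge at its free end, 130 mm from the post's axis, 219 mm above the bench. The steel arm is level, 18 mm thick and 34 mm high (185 to 219 mm above the bench), and runs from 15 mm behind the post's axis to this end; a thin strut under it reaches 60 mm out from the post.
- clamp_lever (a joint): Angle of the clamp lever, rad: 0 = loose, leaning up 1.0 rad above level; grows as it is pushed down; 1.0 = level, at its stop, clamped. Starts at 0 to 0.3. Stays where it is left; about 4 N at 65 mm from its axis moves it. (In the simulation the rest turns no harder with the lever down.)
- lever_axis (a point): Point on the clamp lever's axis, amid the lever's thickness, 145 mm above the bench, 55 mm from the post's axis towards the tailstock (-y). Axes as the lathe's: the lever turns about y and swings in the x-z plane, leaning up and to the operator (-x).
- lever_end (a point): Centre of the ball (18 mm) at the end of the clamp lever, 90 mm from its axis; the black arm is a round bar 12 mm thick with a hub 24 mm in diameter and 20 mm wide.
- gouge: Bystander, loose: a turning gouge lying on the bench; 300 mm long, 26 mm high, on the bench in front of the lathe. Origin at its underside.
- turned_cup: Bystander, loose: a finished cup; wood, 76 mm wide, 70 mm high, standing on the bench in front of the chuck. Origin at its underside.
- cup_billet: Bystander, loose: a round billet; wood, 72 mm wide, 85 mm high, standing in front of the headstock. Origin at its underside.
- chuck_key: Bystander, loose: the T-shaped chuck key; steel, 100 by 90 mm, 13 mm high, lying in front of the chuck. Origin at its underside.
- sanding_block: Bystander, loose: a cork sanding block; 50 by 90 mm, 28 mm high, on the bench in front of the tailstock. Origin at its underside.
- caliper: Bystander, loose: a vernier caliper; steel, 200 mm long, 10 mm high, on the bench to the right. Origin at its underside.
- spur_centre: Bystander, loose: a spur drive centre standing on the bed; steel, 24 mm wide, 66 mm high, on the rear way of the bed between rest and tailstock, its top 161 mm above the bench. Origin at its underside.
- wax_tin: Bystander, loose: a wax tin on the headstock; 74 mm wide, 30 mm high, on top of the headstock. Origin at its underside.

How it is judged (in metres and radians):
On the way, in this order (a step that is already met when the one before it is completed fails the run):
1. the rest lies parallel to the bed while its clamp lever is still loose (value of joint tool_rest between -0.07 and 0.07 rad and value of joint clamp_lever below 0.6 rad), for 0.2 s.
2. the clamp lever has been pushed down to its stop (value of joint clamp_lever above 0.9 rad), for 0.2 s.
At the end, for the whole second after the job is handed in: The rest's arm is within 0.07 rad (4 degrees) of parallel to the bed, at rest and down in its socket, and the clamp lever is within 0.1 rad of its stop (joint above 0.9) (value of joint tool_rest between -0.07 and 0.07 rad and value of joint clamp_lever above 0.9 rad and height (world z) of rest_pivot below 0.227 m and velocity of joint tool_rest between -0.05 and 0.05 rad/s); the robot touches nothing.
It fails at once if the rest is lifted (more than 8 mm) (not (height (world z) of rest_pivot below 0.227 m)).
It fails at once if the blank is touched, by the robot or anything (more than 3 N), or struck by the rest (value of joint tool_rest below -0.085 rad or contact force between cup_blank and anything else above 3 N).
It fails at once if the rest is gripped or forced (more than 30 N) (contact force between the fingers and tool_rest above 30 N).
It fails at once if the clamp lever is gripped or forced (more than 35 N) (contact force between the fingers and clamp_lever above 35 N).
It fails at once if a thing lying about is moved (more than 30 mm) (distance of any of gouge, turned_cup, cup_billet, chuck_key, sanding_block, caliper, spur_centre, wax_tin from where it was at the start of the episode above 0.03 m).
It also fails if it takes over 48 s, if anything falls off the work surface, if the arm or the gripper's body presses on something with over 40 N, if the wrist force passes 120 N, or if a joint passes its speed limit or range.

## Robot

A 6-joint arm with a two-finger parallel gripper is mounted at the origin on the work surface. World frame = base frame: x ahead of the robot, y to its left, z up, the work surface at z = 0. Lengths are in mm, angles in rad, forces in N, time in s.
With the tool pointing down it reaches from about 350 to 775 mm from the base axis. Payload 7.3 kg.
Tool frame: the origin (TCP) lies at the very end of the fingers, on their centre line; the grasp point (between the pads) lies 19 mm behind it; z points along the fingers, y is the line along which they close (so a half turn about z gives the same grasp; the last joint's range is limited). The gripper opens to 92 mm and grips with 3 to 60 N. Pads are 19 mm wide; open, the fingers measure 130 mm over their backs; the gripper's body (75 mm by 190 mm) begins 47 mm behind the grasp point.
Start: joints at [0.976, 0.342, 1.524, -0, 1.275, -0.146], TCP at [227.778, 473.035, 226.741] pointing down, gripper open.
Joint ranges: [-2.53, 2.53], [-0.77, 2.02], [0.04, 2.7], [-1, 4.14], [0.28, 2.66], [-3.11, 3.11]. Speed limits (rad/s): [2.57, 2.57, 3.14, 3.14, 3.14, 3.14].

## Interface

Orientations are given as [roll, pitch, yaw] about the fixed x, y, z axes, in that order (R = Rz(yaw) Ry(pitch) Rx(roll)).
In Python, from plant import get_obs, vision, workorder gives the robot as it stands.
- The arm moves only by the shell command python3 -m pendant 'ROWS' [OPENING]. ROWS is a JSON object of lists of equal length, an entry for each row: "dp": the shift along the tool's x, y, z in m, a list of three; "rotation": the turn, a rotation vector about the tool's x, y, z in rad, a list of three. A call has 1 to 8 rows; each row is the pose to reach, as a shift and turn from the pose commanded when the call began, along the tool's axes at that moment; what a row does not reach only later rows make up. A row lasts 1/8 s, in which the tool goes at most 62.5 mm and 10.7 degrees, less where a joint would pass 70% of its speed; a pose out of reach is approached as far as the arm can. A call with a gripper value outside its range is refused whole. OPENING is the finger opening in m, from 0 to 0.0918, set as the call begins (- or left out, the last holds). The fingers move at their own pace and stop on an object; the grip force is fixed at half the most. Time passes only in rows, so rows that repeat a pose let the fingers close. It gives the time, the measured TCP pose, the force, the opening and the grip force at its end, in the units of the state.
- get_obs(): the state, without advancing time (a new reading comes with each control period).
- vision.capture(name): name is "side" or "top"; returns a dict with "pixels" (480x640x3 uint8, red, green, blue), "vfov" (degrees; the focal length in pixels is half the picture's height over the tangent of half this angle, whatever the lens; pixels are square), "cx", "cy" (the principal point, pixels), "pose" (4x4, takes a point from camera to world coordinates). Camera axes: x right, y up, looking along -z (the intrinsics and any distortion apply to the point x, -y, -z); pixel columns grow to the right and rows downward; lengths in mm; the calibration is good to about 2 mm. A picture is of the moment at which its call begins. There is no depth.
- workorder.close_job(): hands the job in; it is judged then, once.
The state is a dict: "time": time; "joint_positions": joint angles; "dq": joint speeds; "tau": joint torques, N m; "tool_pos": TCP position; "tcp_rot": TCP orientation; "contact_force": force on the tool from outside, world axes, zero at the start; "moment": the same for the moment, N m; "grip_width": finger opening in mm; "finger_force": force on a finger pad.
Only numpy, scipy, OpenCV 4.12 (cv2) and the standard library are available. Lean on these libraries where they do the work, as an engineer would, in place of code of your own. Each camera call takes 0.05 s, during which the arm holds its last target. There are 200 camera calls.

## Working session

There is one attempt and no reset: what is moved stays moved. The work goes in short steps, Python scripts to look and compute and a shell command to move; the robot and the scene stay as the last step left them, time stands still between calls to the robot, and variables do not carry over. Pictures are saved under pics/ and viewed, at most 10 in all, crops included, and the job is handed in when it is done.

```bash
mkdir -p pics; ls; cat > h.py <<'E'
import numpy as np, cv2
from plant import get_obs, vision, workorder
def cap(n,f):
    c=vision.capture(n); cv2.imwrite(f'pics/{f}.png',cv2.cvtColor(c['pixels'],cv2.COLOR_RGB2BGR)); np.savez(f'{f}.npz',**c); return c
def ray(c,u,v):
    f=240/np.tan(np.radians(float(c['vfov']))/2); T=c['pose']
    d=T[:3,:3]@np.array([(u-c['cx'])/f,-(v-c['cy'])/f,-1]); return T[:3,3],d
def onz(c,u,v,z):
    o,d=ray(c,u,v); return o+d*(z-o[2])/d[2]
def proj(c,p):
    f=240/np.tan(np.radians(float(c['vfov']))/2); T=c['pose']
    q=T[:3,:3].T@(np.array(p)-T[:3,3]); return np.array([c['cx']+f*q[0]/-q[2], c['cy']-f*q[1]/-q[2]])
E
python3 - <<'E'
from h import *
for n in('side','top'):
    c=cap(n,n+'0'); print({k:v for k,v in c.items() if k!='pixels'})
print(get_obs())
E
```

```text
pics
{'vfov': 46.122133371761954, 'cx': 319.0545159498069, 'cy': 245.29388859763083, 'pose': array([[ 7.94174488e-01,  3.17401539e-01, -5.18211488e-01,
        -9.42594124e-01],
       [-6.07599282e-01,  4.29459712e-01, -6.68122346e-01,
        -8.15737700e+02],
       [ 1.04878953e-02,  8.45470649e-01,  5.33918894e-01,
         8.54426119e+02],
       [ 0.00000000e+00,  0.00000000e+00,  0.00000000e+00,
         1.00000000e+00]])}
{'vfov': 54.85301664073869, 'cx': 321.50296027770685, 'cy': 232.55257827345153, 'pose': array([[-1.88279770e-04,  9.95714430e-01, -9.24810215e-02,
         5.09594004e+02],
       [-9.99989372e-01, -6.13486125e-04, -4.56936148e-03,
         2.11747407e+01],
       [-4.60651499e-03,  9.24791783e-02,  9.95703963e-01,
         1.21485426e+03],
       [ 0.00000000e+00,  0.00000000e+00,  0.00000000e+00,
         1.00000000e+00]])}
{'time': 0.1, 'joint_positions': array([ 9.76000712e-01,  3.42666484e-01,  1.52486193e+00,  1.85716731e-05,
        1.27541278e+00, -1.45989651e-01]), 'dq': array([-6.32308271e-04, -2.96765789e-03, -4.54921501e-03,  3.56523261e-04,
        1.39563955e-03,  3.69401603e-05]), 'tau': array([ 1.91041931e-03, -4.32007813e+01, -2.44693136e+01,  7.19409669e-02,
        5.26517385e-02,  3.50970559e-07]), 'tool_pos': array([227.57035322, 472.73799708, 226.12827613]), 'tcp_rot': array([-3.14026104e+00, -2.13745949e-04,  2.69278113e+00]), 'contact_force': array([ 0.71710087, -0.19174291,  0.05297242]), 'moment': array([-0.01709884,  0.00217361, -0.02625881]), 'finger_force': 0.0, 'grip_width': 91.60852869866403}
```

View pics/top0.png

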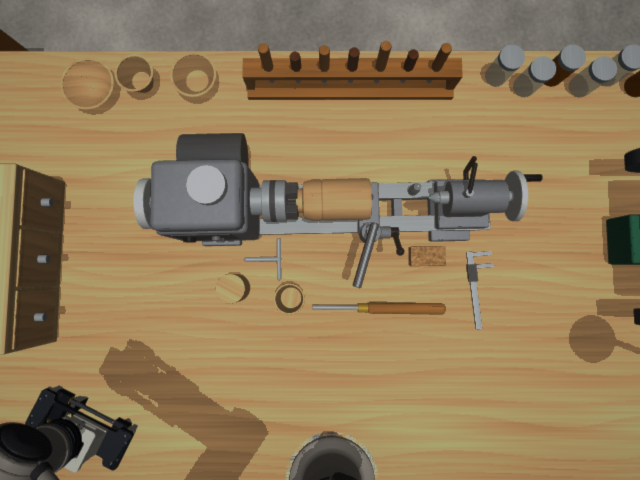

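View pics/side0.png

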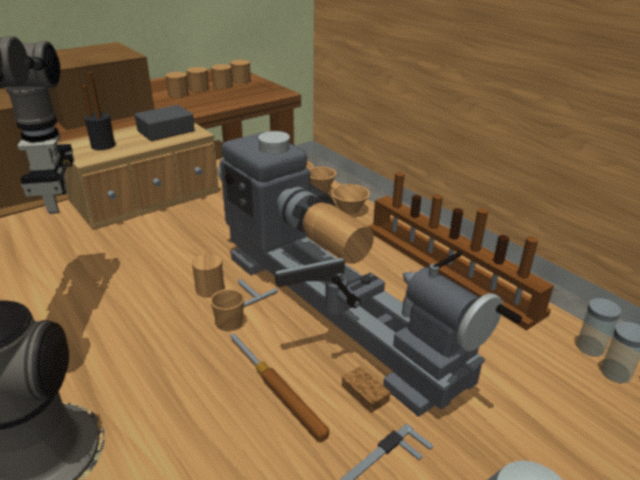

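The top view shows the rest arm from about (372,228) to (358,285), the lever from (388,232) to (400,252), and the blank from (302,200) to (372,200). I'll zoom in on both views.

```bash
python3 - <<'E'
import cv2
a=cv2.imread('pics/top0.png')[165:305,290:450]; cv2.imwrite('pics/top0c.png',cv2.resize(a,None,fx=4.2,fy=4.2,interpolation=cv2.INTER_CUBIC))
a=cv2.imread('pics/side0.png')[195:325,255:415]; cv2.imwrite('pics/side0c.png',cv2.resize(a,None,fx=4.5,fy=4.5,interpolation=cv2.INTER_CUBIC))
E
```

```text
(no output)
```

View pics/top0c.png

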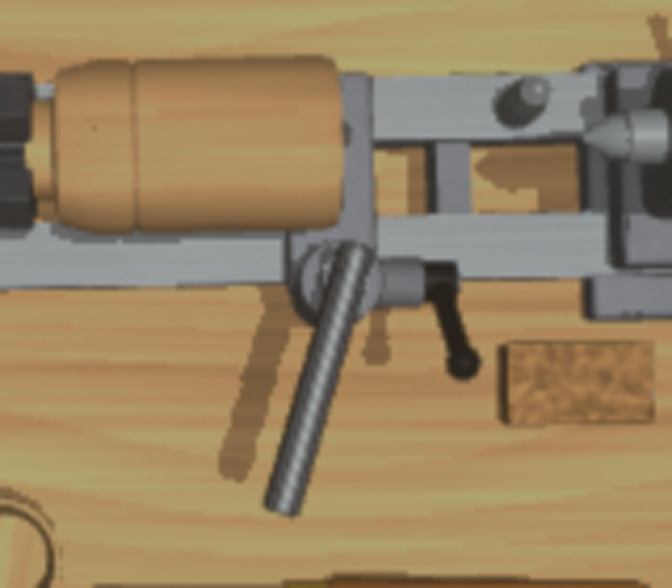

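View pics/side0c.png

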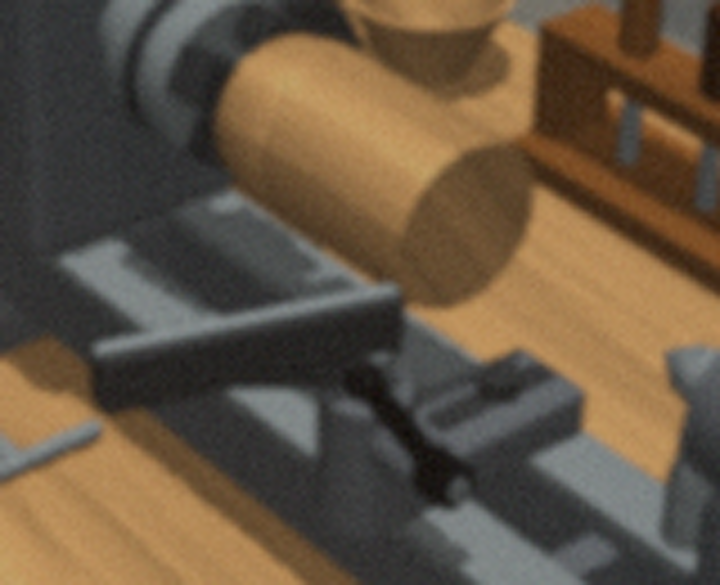

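The crops show: arm back end at about (352,245) and free end at (282,508) in the top crop; lever hub at (440,280) and ball at (463,362). In the side crop the arm's top edge runs (95,350) to (400,288), and the ball is at about (440,480).

```bash
cat > m.py <<'E'
from h import *
c=dict(np.load('top0.npz')); s=dict(np.load('side0.npz'))
t=lambda x,y:((x+.5)/4.2-.5+290,(y+.5)/4.2-.5+165)
sd=lambda x,y:((x+.5)/4.5-.5+255,(y+.5)/4.5-.5+195)
P=lambda x,y,z:onz(c,*t(x,y),z)[:2].round(1)
print('arm back,end',P(353,245,219),P(282,508,219)); a=P(353,245,219);b=P(282,508,219)
print('len',np.linalg.norm(b-a),'pivot',a+(b-a)*15/145)
print('bed front',P(5,288,95),P(285,285,95)); print('bed rear',P(378,77,95),P(575,68,95))
print('blank free',P(344,145,222),'top/bot edge at x=300',P(300,58,222),P(300,228,222),'at 140',P(140,58,222),P(140,232,222))
print('ball by top at z 215:',P(463,362,215),P(463,362,200),'hub',P(440,280,145))
def tri(p,q):
    (o1,d1),(o2,d2)=ray(c,*t(*p)),ray(s,*sd(*q)); A=np.c_[d1,-d2]; k=np.linalg.lstsq(A,o2-o1,rcond=None)[0]
    x,y=o1+k[0]*d1,o2+k[1]*d2; return ((x+y)/2).round(1),np.linalg.norm(x-y).round(1)
print('ball',tri((463,362),(440,480)),'hub',tri((440,280),(365,378)))
print('arm end',tri((282,508),(96,352)),'back',tri((353,245),(393,290)))
E
python3 m.py; cat > ln.py <<'E'
from h import *
E
python3 - <<'E'
from h import *
c=dict(np.load('top0.npz'));g=cv2.cvtColor(c['pixels'],cv2.COLOR_RGB2HSV)
m=(g[...,1]<60).astype(np.uint8)
# bed edges column-wise: rows where low-sat run begins/ends
for u in list(range(262,298,6))+list(range(382,432,8)):
    r=np.where(m[170:250,u])[0]+170; print(u,r.min(),r.max(),end=' | ')
E
```

```text
arm back,end [622.9 -87.2] [488.1 -49.7]
len 139.91886934934826 pivot [608.95517241 -83.32068966]
bed front [612.1 101. ] [613.7 -61.1]
bed rear [ 735.8 -116.4] [ 741.  -231.5]
blank free [674.5 -82.8] top/bot edge at x=300 [720.2 -60.5] [631.4 -59.7] at 140 [720.3  22.5] [629.4  22.6]
ball by top at z 215: [ 562.7 -143.6] [ 563.5 -146.1] hub [ 611.8 -143.2]
ball (array([ 575.9, -158.7,  172.8]), np.float64(27.0)) hub (array([ 594.3, -126. ,  205.4]), np.float64(28.0))
arm end (array([487.8, -49.5, 217.9]), np.float64(0.8)) back (array([623.2, -87.5, 217. ]), np.float64(0.3))
262 183 234 | 268 181 234 | 274 181 233 | 280 180 249 | 286 183 233 | 292 183 233 | 382 183 237 | 390 183 236 | 398 183 233 | 406 183 231 | 414 182 231 | 422 182 230 | 430 180 240 |
```

```bash
python3 - <<'E'
from h import *
exec(open('m.py').read().split("print('arm")[0]+'def tri'+open('m.py').read().split('def tri')[1].split("print('ball")[0])
print('ball',tri((463,362),(365,378)),'hub',tri((440,280),(440,480)))
g=c['pixels'].astype(float); sat=g.max(2)-g.min(2); sat=cv2.GaussianBlur(sat,(0,0),.7)
def edge(us,r0,r1,sgn):
    out=[]
    for u in us:
        d=np.diff(sat[r0:r1,u])*sgn; k=d.argmax()
        if 0<k<len(d)-1:
            a,b,e=d[k-1:k+2]; out.append((onz(c,u,r0+k+.5+(a-e)/2/(a-2*b+e),95)[:2]))
    return np.array(out)
F=np.r_[edge(range(262,300),226,240,1),edge(range(403,428),224,238,1)]
R=edge(range(376,432),176,190,-1)
for n,E in(('front',F),('rear',R)):
    for _ in range(3):
        p=np.polyfit(E[:,1],E[:,0],1); r=E[:,0]-np.polyval(p,E[:,1]); E=E[abs(r)<max(2*r.std(),.5)]
    print(n,len(E),p,r.std(),E[0],E[-1])
E
```

```text
ball (array([ 562.5, -142.1,  225.3]), np.float64(0.7)) hub (array([ 610.5, -141.9,  148.5]), np.float64(2.3))
front 63 [-2.03215835e-02  6.12595662e+02] 0.3018941235459442 [609.22028147 171.05091867] [ 617.60864155 -230.05901386]
rear 49 [-2.26971888e-02  7.33717773e+02] 0.23250141715127995 [ 736.54766209 -112.41416766] [ 739.36322928 -230.19585797]
```

```bash
python3 -m pendant '{"dp":[[0,0,-0.03],[-0.035,-0.03,-0.064],[-0.07,-0.06,-0.064],[-0.11,-0.09,-0.064],[-0.15,-0.12,-0.064],[-0.19,-0.15,-0.064],[-0.225,-0.18,-0.064],[-0.256,-0.21,-0.064]],"rotation":[[0,0,-0.06],[0,0,-0.12],[0,0,-0.18],[0,0,-0.24],[0,0,-0.3],[0,0,-0.36],[0,0,-0.42],[0,0,-0.469]]}' 0
```

```text
time: 1.1
tool_pos: [367.6, 171.2, 290.5]
tcp_rot: [-3.142, -0.0, -3.12]
contact_force: [0.3, 0.5, 0.5]
grip_width: 16.6
finger_force: 0.0
```

```bash
python3 -m pendant '{"dp":[[-0.02,-0.035,0],[-0.04,-0.08,0],[-0.06,-0.125,0],[-0.08,-0.17,0],[-0.1,-0.215,0],[-0.12,-0.255,0],[-0.132,-0.28,0],[-0.132,-0.28,0.03]],"rotation":[[0,0,0],[0,0,0],[0,0,0],[0,0,0],[0,0,0],[0,0,0],[0,0,0],[0,0,0]]}' 0
cat > w.py <<'E'
import numpy as np
psi=.0205; P=np.array([609,-84.5])
ex=np.array([np.cos(psi),np.sin(psi)]); ey=np.array([-np.sin(psi),np.cos(psi)])
def tool(th,s=95):
    d=-np.sin(th)*ex+np.cos(th)*ey; n=np.cos(th)*ex+np.sin(th)*ey
    return P+s*d-n*(9+9.5*abs(np.cos(th))+19*abs(np.sin(th)))
def dp(frm,to):
    q=np.array(to)-frm; return np.round([-q@ex/1000,q@ey/1000],4)
if __name__=='__main__':
    from plant import get_obs
    t=get_obs()['tool_pos']; print(t)
    for th in (1.3,1.2,1.1,1,.9,.8,.7,.6,.5,.4,.3,.2,.1,.05,0): print(th,tool(th).round(1),dp(t[:2],tool(th)))
E
python3 w.py; python3 -c "
from h import *
cap('top','top1')
a=cv2.imread('pics/top1.png')[165:305,290:450]; cv2.imwrite('pics/top1c.png',cv2.resize(a,None,fx=4.2,fy=4.2,interpolation=cv2.INTER_CUBIC))"
```

```text
time: 2.1
tool_pos: [506.5, -106.8, 261.3]
tcp_rot: [-3.14, 0.004, -3.124]
contact_force: [0.3, 1.1, -1.2]
grip_width: 0.4
finger_force: 0.0
[ 506.5191772  -106.82365752  261.25125408]
1.3 [509.6 -89.9] [-0.0034  0.0169]
1.2 [509.4 -80.2] [-0.0034  0.0265]
1.1 [510.3 -70.4] [-0.0045  0.0364]
1 [512.3 -60.5] [-0.0067  0.0462]
0.9 [515.4 -50.7] [-0.01    0.0559]
0.8 [519.6 -41.1] [-0.0144  0.0654]
0.7 [524.9 -31.9] [-0.0199  0.0745]
0.6 [531.3 -23.2] [-0.0265  0.0831]
0.5 [538.8 -15.2] [-0.0342  0.0909]
0.4 [547.3  -8. ] [-0.0428  0.0979]
0.3 [556.6  -1.8] [-0.0522  0.104 ]
0.2 [566.7   3.4] [-0.0624  0.1089]
0.1 [577.4   7.4] [-0.0732  0.1127]
0.05 [582.9   8.9] [-0.0788  0.1141]
0 [588.6  10.1] [-0.0844  0.1152]
```

View pics/top1c.png

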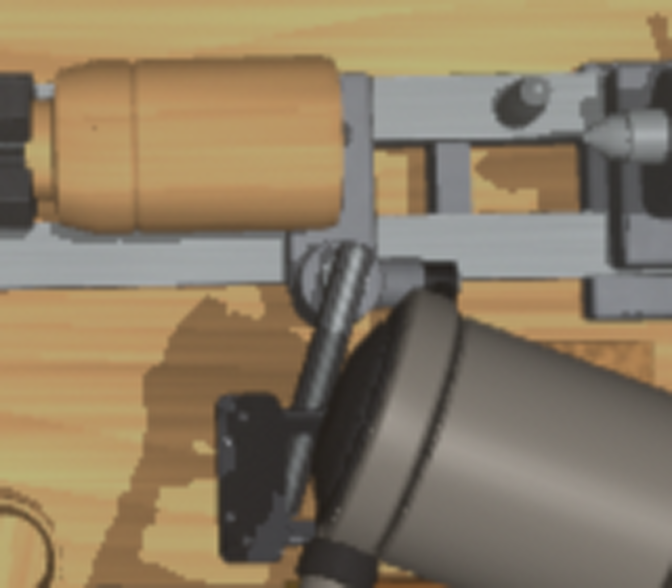

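The closed fingers are on the tailstock side of the rest arm, clear of it. Nothing else is close by. Descending now.

```bash
python3 -m pendant '{"dp":[[0,0,0.02],[0,0,0.04],[0,0,0.057],[0,0,0.057]],"rotation":[[0,0,0],[0,0,0],[0,0,0],[0,0,0]]}' 0; python3 w.py | sed -n 1,8p
python3 -c "
from h import *
cap('side','side1')
a=cv2.imread('pics/side1.png')[130:330,230:470]; cv2.imwrite('pics/side1c.png',cv2.resize(a,None,fx=3,fy=3,interpolation=cv2.INTER_CUBIC))"
```

```text
time: 2.65
tool_pos: [504.1, -104.0, 202.8]
tcp_rot: [3.14, -0.003, -3.121]
contact_force: [-0.6, 0.9, 0.8]
grip_width: -0.0
finger_force: 0.0
[ 504.06570063 -103.97537489  202.76804071]
1.3 [509.6 -89.9] [-0.0058  0.014 ]
1.2 [509.4 -80.2] [-0.0058  0.0236]
1.1 [510.3 -70.4] [-0.0069  0.0335]
1 [512.3 -60.5] [-0.0091  0.0433]
0.9 [515.4 -50.7] [-0.0124  0.053 ]
0.8 [519.6 -41.1] [-0.0168  0.0625]
0.7 [524.9 -31.9] [-0.0223  0.0716]
```

View pics/side1c.png

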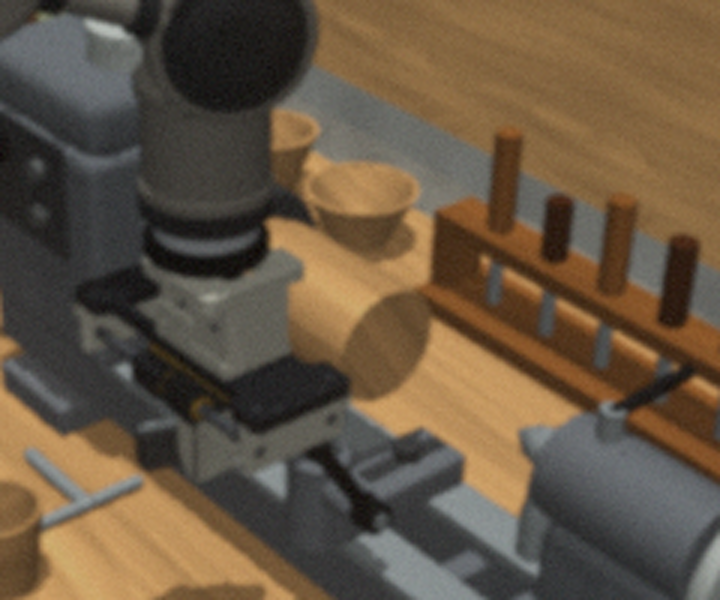

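The gripper's body lies along the bed, clear of the blank, with the fingers beside the arm. Pushing starts.

```bash
python3 -m pendant '{"dp":[[-0.003,0.007,0],[-0.006,0.014,0],[-0.006,0.0235,0],[-0.007,0.0335,0],[-0.009,0.043,0],[-0.0125,0.053,0],[-0.017,0.0625,0],[-0.0225,0.0715,0]],"rotation":[[0,0,0],[0,0,0],[0,0,0],[0,0,0],[0,0,0],[0,0,0],[0,0,0],[0,0,0]]}' 0; python3 w.py | sed '2,8d'
```

```text
time: 3.7
tool_pos: [526.1, -31.9, 203.6]
tcp_rot: [3.141, -0.001, -3.121]
contact_force: [0.5, -2.5, 1.3]
grip_width: 0.7
finger_force: 1.3
[526.07082603 -31.88403962 203.57792246]
0.6 [531.3 -23.2] [-0.0054  0.0085]
0.5 [538.8 -15.2] [-0.0131  0.0164]
0.4 [547.3  -8. ] [-0.0217  0.0234]
0.3 [556.6  -1.8] [-0.0311  0.0295]
0.2 [566.7   3.4] [-0.0413  0.0344]
0.1 [577.4   7.4] [-0.0521  0.0382]
0.05 [582.9   8.9] [-0.0577  0.0396]
0 [588.6  10.1] [-0.0633  0.0407]
```

```bash
python3 -m pendant '{"dp":[[-0.0055,0.0085,0],[-0.013,0.0165,0],[-0.0215,0.0235,0],[-0.031,0.0295,0],[-0.0365,0.032,0],[-0.0415,0.0345,0],[-0.0465,0.0365,0],[-0.0465,0.0365,0]],"rotation":[[0,0,0],[0,0,0],[0,0,0],[0,0,0],[0,0,0],[0,0,0],[0,0,0],[0,0,0]]}' 0; python3 w.py | sed '2,8d'
python3 -c "
from h import *
cap('top','top2')
a=cv2.imread('pics/top2.png')[165:305,290:450]; cv2.imwrite('pics/top2c.png',cv2.resize(a,None,fx=4.2,fy=4.2,interpolation=cv2.INTER_CUBIC))
a=cap('side','side2')['pixels'][195:325,255:415,::-1];cv2.imwrite('pics/side2c.png',cv2.resize(a,None,fx=4.5,fy=4.5,interpolation=cv2.INTER_CUBIC))"
```

```text
time: 4.7
tool_pos: [572.1, 5.1, 203.6]
tcp_rot: [3.141, 0.001, -3.121]
contact_force: [0.2, -0.1, 0.5]
grip_width: 0.3
finger_force: 0.1
[572.14190756   5.12840413 203.64380795]
0.6 [531.3 -23.2] [ 0.0414 -0.0275]
0.5 [538.8 -15.2] [ 0.0337 -0.0197]
0.4 [547.3  -8. ] [ 0.0251 -0.0127]
0.3 [556.6  -1.8] [ 0.0157 -0.0066]
0.2 [566.7   3.4] [ 0.0055 -0.0016]
0.1 [577.4   7.4] [-0.0053  0.0021]
0.05 [582.9   8.9] [-0.0109  0.0035]
0 [588.6  10.1] [-0.0165  0.0046]
```

View pics/top2c.png

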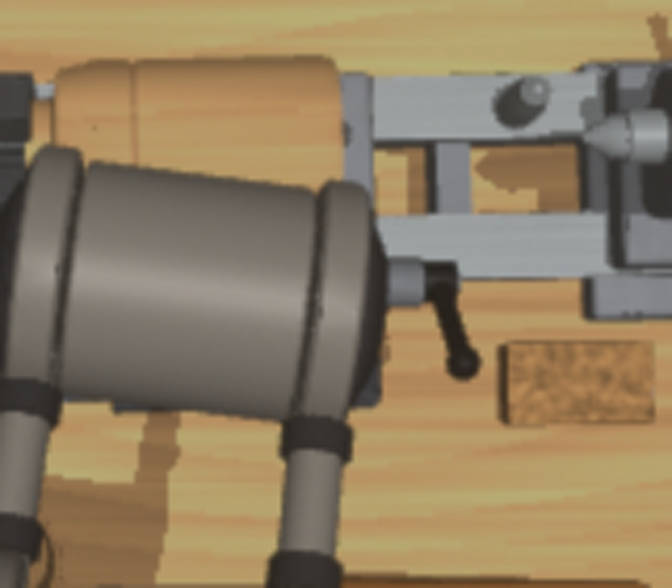

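Lever and ball are unchanged at (440,280)/(463,362), and the wrist hides the rest. I'll push on to just short of parallel, then back off and measure.

```bash
python3 -m pendant '{"dp":[[-0.0025,0.001,0],[-0.0055,0.002,0],[-0.008,0.003,0],[-0.0105,0.0035,0],[-0.0125,0.004,0],[-0.0125,0.004,0]],"rotation":[[0,0,0],[0,0,0],[0,0,0],[0,0,0],[0,0,0],[0,0,0]]}' 0
python3 -m pendant '{"dp":[[0.015,0,0],[0.03,0,0],[0.06,0,-0.02],[0.09,-0.03,-0.06],[0.1,-0.08,-0.06],[0.1,-0.13,-0.06],[0.1,-0.17,-0.06],[0.1,-0.2,-0.06]],"rotation":[[0,0,0],[0,0,0],[0,0,0],[0,0,0],[0,0,0],[0,0,0],[0,0,0],[0,0,0]]}' 0
python3 -c "
from h import *
cap('top','top3')
a=cv2.imread('pics/top3.png')[165:305,270:430]; cv2.imwrite('pics/top3c.png',cv2.resize(a,None,fx=4.2,fy=4.2,interpolation=cv2.INTER_CUBIC))
cap('side','side3')"
```

```text
time: 5.55
tool_pos: [584.4, 9.3, 203.7]
tcp_rot: [3.141, 0.0, -3.121]
contact_force: [-0.7, -0.3, 0.1]
grip_width: 0.3
finger_force: 0.3
time: 6.55
tool_pos: [488.5, -194.5, 264.0]
tcp_rot: [-3.141, 0.002, -3.122]
contact_force: [0.1, 1.1, -0.4]
grip_width: 0.1
finger_force: 0.0
```

View pics/top3c.png

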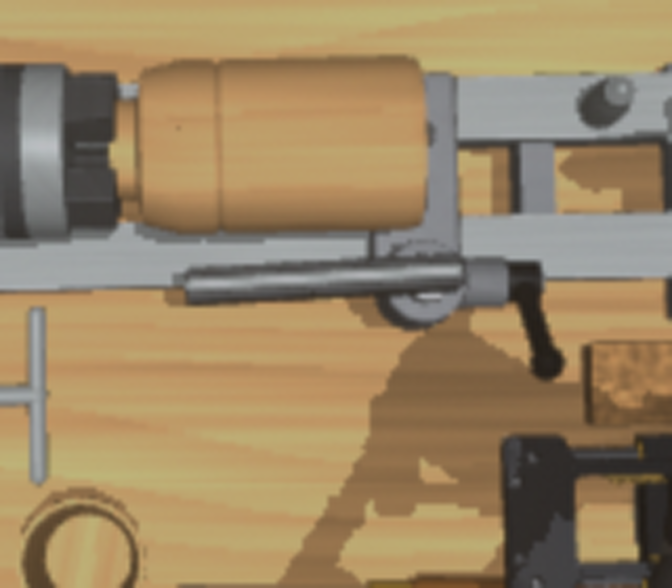

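The arm now lies nearly along the bed: in the crop it runs from (185,285) to (465,272). The lever and the loose items are unmoved. I'll measure the angle.

```bash
cat > ang.py <<'E'
from h import *
import sys
c=dict(np.load(sys.argv[1]+'.npz')); g=cv2.GaussianBlur(cv2.cvtColor(c['pixels'],cv2.COLOR_RGB2GRAY).astype(float),(0,0),.6)
im=c['pixels'].astype(float); sat=cv2.GaussianBlur(im.max(2)-im.min(2),(0,0),.6)
def ed(us,A,f,r0,r1,z):
    out=[]
    for u in us:
        d=f*np.diff(A[r0:r1,u]); k=d.argmax()
        if 0<k<len(d)-1:
            a,b,e=d[k-1:k+2]; out.append(onz(c,u,r0+k+.5+(a-e)/2/(a-2*b+e),z)[:2])
    E=np.array(out)
    for _ in range(4):
        p=np.polyfit(E[:,1],E[:,0],1); r=E[:,0]-np.polyval(p,E[:,1]); E=E[abs(r)<max(2*r.std(),.5)]
    print(len(E),'angle',np.arctan(-p[0])-.0205,'x at y=-84,46:',np.polyval(p,[-84,46]).round(1),'std',r.std().round(2))
ed(range(318,372),g,-1,223,233,219)      # upper edge (bed->arm)
ed(range(318,354),sat,1,230,240,219)     # lower edge on wood
ed(range(318,354),sat,1,230,240,185)
for u in (320,335,350,365): print(u,g[222:240,u].round(0).astype(int))
E
python3 ang.py top3
```

```text
41 angle -0.0673528372436308 x at y=-84,46: [609.6 615.7] std 2.58
36 angle 0.03325668498604345 x at y=-84,46: [598.2 591.3] std 0.27
36 angle 0.033256684986047516 x at y=-84,46: [601.1 594.1] std 0.28
320 [126 155 164 164 163 151 114  88  94 136 165 140  99  81  70  90 141 159]
335 [158 168 167 166 158 128  92  94 132 161 141 104  86  73  85 136 157 160]
350 [156 165 165 163 145 102  95 127 154 143 110  88  74  85 138 155 158 159]
365 [131 110 108 112  88  86 108 142 149 124  94  72  63  90 126 134 122  95]
```

The rest is at about 0.033 rad, inside ±0.07, with the lever still loose. Next I move above the lever's ball.

```bash
python3 -m pendant '{"dp":[[-0.02,0.014,0],[-0.045,0.03,0],[-0.074,0.053,0],[-0.074,0.053,0.01],[-0.074,0.053,0.015],[-0.074,0.053,0.015]],"rotation":[[0,0,0],[0,0,0],[0,0,0],[0,0,0],[0,0,0],[0,0,0]]}' 0
python3 - <<'E'
from plant import get_obs
from w import *
t=get_obs()['tool_pos']; A=np.array([610,-140.])
for b in (1.0,.9,.8,.7,.6,.5,.4,.3,.2,.1,.05,0):
    p=A-90*np.cos(b)*ex; print(b,dp(t[:2],p),round((t[2]-(145+90*np.sin(b)+9))/1000,4))
E
```

```text
time: 7.4
tool_pos: [560.3, -138.6, 248.3]
tcp_rot: [3.141, -0.001, -3.122]
contact_force: [0.0, 0.1, 0.3]
grip_width: 0.5
finger_force: 0.0
1.0 [-0.001  -0.0025] 0.0186
0.9 [ 0.0063 -0.0025] 0.0238
0.8 [ 0.0131 -0.0025] 0.0297
0.7 [ 0.0192 -0.0025] 0.0363
0.6 [ 0.0247 -0.0025] 0.0435
0.5 [ 0.0294 -0.0025] 0.0511
0.4 [ 0.0333 -0.0025] 0.0592
0.3 [ 0.0364 -0.0025] 0.0677
0.2 [ 0.0386 -0.0025] 0.0764
0.1 [ 0.0399 -0.0025] 0.0853
0.05 [ 0.0403 -0.0025] 0.0898
0 [ 0.0404 -0.0025] 0.0943
```

```bash
python3 -m pendant '{"dp":[[0,-0.0025,0.009],[0,-0.0025,0.0165],[0.003,-0.0025,0.021],[0.0065,-0.0025,0.024],[0.013,-0.0025,0.0297],[0.0192,-0.0025,0.0363],[0.0247,-0.0025,0.0435],[0.0294,-0.0025,0.051]],"rotation":[[0,0,0],[0,0,0],[0,0,0],[0,0,0],[0,0,0],[0,0,0],[0,0,0],[0,0,0]]}' 0
python3 - <<'E'
from plant import get_obs
from w import *
t=get_obs()['tool_pos']; A=np.array([610,-140.])
for b in (.4,.3,.2,.1,.05,0):
    p=A-90*np.cos(b)*ex; print(b,dp(t[:2],p),round((t[2]-(145+90*np.sin(b)+9))/1000,4))
E
```

```text
time: 8.4
tool_pos: [530.6, -141.9, 198.5]
tcp_rot: [-3.141, -0.001, -3.122]
contact_force: [-4.6, -0.3, 6.0]
grip_width: 0.1
finger_force: 3.1
0.4 [0.0034 0.0002] 0.0094
0.3 [0.0065 0.0002] 0.0179
0.2 [0.0087 0.0002] 0.0266
0.1 [0.0101 0.0002] 0.0355
0.05 [0.0104 0.0002] 0.04
0 [0.0105 0.0002] 0.0445
```

```bash
python3 -m pendant '{"dp":[[0.0034,0,0.0085],[0.005,0,0.0135],[0.0065,0,0.018],[0.0078,0,0.0225],[0.0087,0,0.0265],[0.0095,0,0.031],[0.01,0,0.0355],[0.01,0,0.0355]],"rotation":[[0,0,0],[0,0,0],[0,0,0],[0,0,0],[0,0,0],[0,0,0],[0,0,0],[0,0,0]]}' 0
python3 -m pendant '{"dp":[[0,0,0.002],[0,0,0.004],[0,0,0.004]],"rotation":[[0,0,0],[0,0,0],[0,0,0]]}' 0
```

```text
time: 9.4
tool_pos: [521.9, -141.6, 161.6]
tcp_rot: [3.141, -0.0, -3.121]
contact_force: [0.1, 0.2, -0.2]
grip_width: 0.1
finger_force: 0.0
time: 9.78
tool_pos: [521.8, -141.7, 158.1]
tcp_rot: [3.141, -0.0, -3.121]
contact_force: [-0.5, -0.4, 1.0]
grip_width: 0.8
finger_force: 0.5
```

```bash
python3 -m pendant '{"dp":[[0,0,0.001],[0,0,0.002],[0,0,0.002]],"rotation":[[0,0,0],[0,0,0],[0,0,0]]}' 0; python3 -m pendant '{"dp":[[0,0,0.001],[0,0,0.001]],"rotation":[[0,0,0],[0,0,0]]}' 0; python3 -m pendant '{"dp":[[0,0,0.001],[0,0,0.001]],"rotation":[[0,0,0],[0,0,0]]}' 0
```

```text
time: 10.15
tool_pos: [521.7, -141.7, 156.1]
tcp_rot: [3.141, -0.0, -3.121]
contact_force: [-1.0, 0.0, 2.1]
grip_width: 0.6
finger_force: 0.9
time: 10.4
tool_pos: [521.8, -141.7, 155.1]
tcp_rot: [3.141, -0.0, -3.121]
contact_force: [-0.7, 0.7, 1.6]
grip_width: 0.2
finger_force: 1.0
time: 10.65
tool_pos: [521.8, -141.7, 154.1]
tcp_rot: [3.142, -0.0, -3.121]
contact_force: [-1.2, -0.3, 3.1]
grip_width: 0.2
finger_force: 1.0
```

That is the nominal stop height. I'll lift off, clear the view and check.

```bash
python3 -m pendant '{"dp":[[0,0,-0.02],[0,0,-0.06],[0,0,-0.11],[0.04,0,-0.12],[0.08,0,-0.12],[0.12,0,-0.12],[0.13,0,-0.12],[0.13,0,-0.12]],"rotation":[[0,0,0],[0,0,0],[0,0,0],[0,0,0],[0,0,0],[0,0,0],[0,0,0],[0,0,0]]}' 0
python3 -c "
from h import *
c=cap('top','top4'); s=cap('side','side4')
a=c['pixels'][165:305,290:430,::-1]; b=s['pixels'][195:335,275:415,::-1]
cv2.imwrite('pics/both4.png',cv2.resize(np.hstack([a,b]),(800,400),interpolation=cv2.INTER_CUBIC))
A=np.array([610,-140.,145]); ex=np.array([1,.0205,0])
for th in (.7,.8,.9,1.): 
    p=A-90*np.cos(1-th)*ex+[0,0,90*np.sin(1-th)]; u=proj(c,p)-[290,165]; v=proj(s,p)-[275,195]; print(th,(u*2.857).round(),(v*2.857+[400,0]).round())
"; python3 ang.py top4 | sed -n 2p
```

```text
time: 11.65
tool_pos: [392.2, -144.6, 274.5]
tcp_rot: [-3.141, 0.001, -3.122]
contact_force: [0.1, 0.2, 0.2]
grip_width: 0.6
finger_force: 0.0
0.7 [303. 297.] [526. 323.]
0.8 [302. 300.] [524. 335.]
0.9 [300. 302.] [522. 346.]
1.0 [298. 303.] [521. 356.]
36 angle 0.03395145373821647 x at y=-84,46: [598.3 591.2] std 0.25
```

View pics/both4.png

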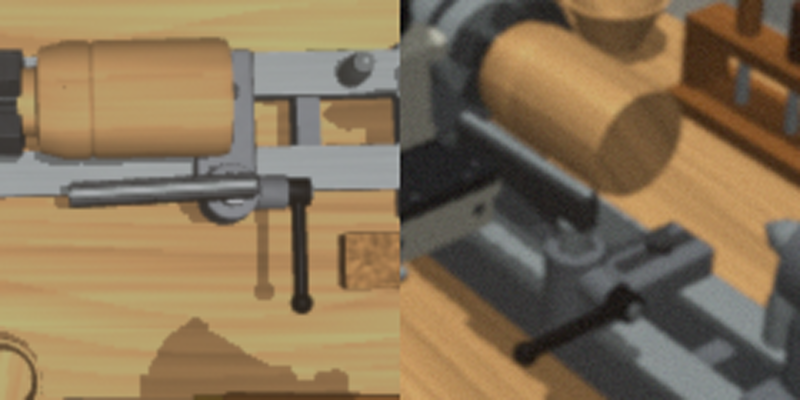

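The lever now lies level: ball at about (525,354) in the side half, against a predicted (521,356) at the stop. The rest is unchanged at about 0.034 rad, and the robot is clear. Handing in.

```bash
python3 -c "
from plant import workorder
print(workorder.close_job())"
```

```text
the job is handed in; nothing more can be done
None
```

The job is handed in, with no verdict returned: by camera the rest is about 0.034 rad from parallel (limit 0.07), and the clamp lever is down at about 0.98 of its 1.0 rad stop. No sign of contact with the blank or the loose items, and the robot is clear.

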